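# Close and pin the hinged gauging fixture and hold it shut for the reading

## Task

A steel ring is waiting in the hinged gauging fixture. Swing the fixture's leaf down over it without slamming it, take the collared locating pin from the wooden pin stand and push it through the hole in the leaf into the hole in the block below, right down until its collar sits on the leaf. The leaf is sprung and rises again by itself, so keep pressing it fully shut for the reading: finish while still holding it down, and leave the ring, the other two pins and everything else on the bench where they are.

Things in the scene. Friction and masses are not known exactly. Their poses are not given: they have to be found in the camera images.
- fixture: Hinged gauging fixture, immovable. Plain metal base plate 200 (x) x 130 (y) x 14 mm; origin under its centre on the bench, x towards the hinge, z up. Front block at x = -65 mm: 30 x 100 (y) mm, top 48 mm above the bench. Hinge block at x = +66 mm, 44 mm high. Dial indicator lying face up on the +y side: 57 mm dia., centred at y = +116 mm, top 45 mm above the bench.
- bore (a point): Centre of the mouth of the hole in the front block's top: 48 mm above the bench, 12 mm dia., 31 mm deep, vertical, chamfered 1.5 mm; axes as the fixture's. At y = +-38 mm from it two brass spring lifters (6 mm dia.) stand 6 mm out of the block's top.
- hinge (a point): Middle of the hinge axis of the leaf: 54 mm above the bench, 127 mm from the hole's axis. The axis runs along the fixture's y.
- leaf (a joint): Leaf angle (rad): 0 = fully shut, level on the front block; grows as it opens up and away from that block; 1.57 = upright; stop at 1.95. Starts at 1.65 to 1.9. Stiff hinge (0.33 N m friction, leaf about 0.35 kg): it stays where left. From 0.047 down it meets the spring lifters; fully shutting it takes 10 to 11 N at its hole (15 N holds it well); let go, it rises to about 0.03.
- leaf_hole (a point): Centre of the hole in the leaf, on its upper face (60 mm above the bench when shut, then straight above point bore): 12 mm dia., through, chamfered 1.5 mm. Axes turn with the leaf, z its upper normal. The leaf is a metal plate 100 mm wide (y), 12 mm thick, reaching 150 mm from the hinge axis, with a 50 x 50 mm window.
- leaf_tab (a point): Middle of the thumb tab at the leaf's free edge, 160 mm from the hinge axis, mid-thickness: tab 36 mm wide (along y), 12 mm thick, its end 172 mm from the hinge axis. Axes as leaf_hole.
- stand: Wooden pin stand, fixed, 62 (x) x 152 (y) x 46 mm high; origin under its centre on the bench. Three upright holes in a row along y at -48, 0 and +48 mm, 13.5 mm dia., 42 mm deep, holding three metal pins in any order.
- pin: The collared locating pin, 90 g, upright in the stand: the only one with a wide flat collar under a straight grooved head. Origin on its axis under the collar (on the stand's top, 46 mm above the bench), z up. Collar 28 mm dia. x 4 mm; above it the head, 20 mm dia. x 34 mm (top 38 mm above the origin); below it the shank, 10 mm dia., 34 mm long with a 6 mm tapered nose.
- pin_tip (a point): Tip of the locating pin's shank, on its axis 34 mm below its origin. With the pin home and the leaf shut it lies 22 mm below point bore.
- plug_plain: Another pin in the stand, not wanted: straight 16 mm dia. head, 46 mm tall, no collar. Origin on its axis at the stand's top.
- plug_ball: Another pin in the stand, not wanted: 26 mm ball knob on a thin neck, 43 mm tall. Origin on its axis at the stand's top.
- ring: The steel sample ring in the fixture: 44 mm outer dia., 29 mm bore, 26 mm high, loose over the spigot. Origin under its centre.
- spare_ring: A loose steel ring like the sample (44 mm dia., 26 mm high) standing on the bench in front of the pin stand. Origin under its centre.
- brush: A 150 mm wooden brush lying on the bench beyond the pin stand. Origin under its middle.
- loupe: A black eye loupe, 38 mm dia., 30 mm high, on the bench beyond the fixture's hinge. Origin under its centre.
- caliper: A digital caliper, 230 mm long, 12 mm high, lying at the left of the bench, near the robot. Origin under its middle.
Mind the look-alikes: they are no part of the job. What is shaped like the pin but red is not meant.

How it is judged (in metres and radians):
On the way, in this order (a step that is already met when the one before it is completed fails the run):
1. the leaf is swung down over the ring (value of joint leaf below 0.1 rad), for 0.2 s.
2. the locating pin stands through the leaf's hole and in the block's hole (z of pin_tip in the frame of bore below -0.006 m and horizontal distance between pin_tip and bore below 0.003 m and angle between the z axis of pin and the z axis of fixture, either way round below 0.06 rad and value of joint leaf below 0.1 rad), for 0.1 s.
At the end, for the whole second after the job is handed in: Through the last second the leaf is within 0.015 rad of shut; the pin is square (0.06 rad) in the block's hole, its tip within 3 mm of the axis and 19.5 mm or more below the mouth (home to 2.5 mm); the robot still touches pin or leaf, and over 3 N presses on the fixture (value of joint leaf below 0.015 rad and z of pin_tip in the frame of bore below -0.0195 m and horizontal distance between pin_tip and bore below 0.003 m and angle between the z axis of pin and the z axis of fixture, either way round below 0.06 rad and contact force between any of pin, the arm, the fingers and fixture above 3 N and (contact force between any of the fingers, the arm and pin above 1 N or contact force between any of the fingers, the arm and fixture above 1 N)); the arm keeps its last pose, push and grip.
It fails at once if the leaf slammed (swung shut faster than 4 rad/s) (velocity of joint leaf below -4 rad/s).
It fails at once if the sample ring disturbed (moved over 12 mm) (distance of ring from where it was at the start of the episode above 0.012 m).
It fails at once if one of the other two pins taken out or disturbed (moved over 20 mm) (distance of any of plug_plain, plug_ball from where it was at the start of the episode above 0.02 m).
It fails at once if something else on the bench pushed away (moved over 30 mm) (distance of any of spare_ring, brush, loupe, caliper from where it was at the start of the episode above 0.03 m).
It also fails if it takes over 61 s, if anything falls off the work surface, if the arm or the gripper's body presses on something with over 40 N, if the wrist force passes 120 N, or if a joint passes its speed limit or range.

## Robot

A 6-joint arm with a two-finger parallel gripper is mounted at the origin on the work surface. World frame = base frame: x ahead of the robot, y to its left, z up, the work surface at z = 0. Lengths are in mm, angles in degrees, forces in N, time in s.
With the tool pointing down it reaches from about 350 to 850 mm from the base axis. Payload 8.1 kg.
Tool frame: the origin (TCP) lies at the very end of the fingers, on their centre line; the grasp point (between the pads) lies 19 mm behind it (r.grip_depth is the distance from the TCP to the grasp point, in mm); z points along the fingers, y is the direction in which the jaws open and shut (so a half turn about z gives the same grasp; the last joint's range is limited). The gripper opens to 85 mm and grips with 20 to 120 N. Pads are 22 mm wide; open, the fingers measure 114 mm over their backs; the gripper's body (76 mm by 85 mm) begins 54 mm behind the grasp point. The pads swing forward as they close: fully open they stand 13 mm farther back than shut.
Start: joints at [-78.117, 7.471, 85.268, -0, 87.261, -4.893], TCP at [173.201, -574.462, 231.292] pointing down, gripper open.
Joint ranges: [-169.43, 169.43], [-51.17, 129.36], [1.28, 143.12], [-76.62, 256.62], [0, 156.53], [-152.29, 152.29]. Speed limits (degrees/s): [136.94, 136.94, 159.86, 180, 180, 180].

## Interface

Orientations are given as [roll, pitch, yaw] about the fixed x, y, z axes, in that order (R = Rz(yaw) Ry(pitch) Rx(roll)).
In Python, from bench import status, viewer, hand_in, r gives the robot as it stands.
- The arm moves only by the shell command python3 -m crank 'ROWS' [OPENING] [FORCE]. ROWS is a JSON object of lists of equal length, an entry for each row: "slide": the shift along the tool's x, y, z in m, a list of three; "twist": the turn about the tool's z in rad. A call has 1 to 8 rows; each row shifts and turns the commanded pose from where the row before left it, along the tool's axes as they then stand; what a row does not reach is not made up. A row lasts 1/10 s, in which the tool goes at most 50 mm and 8.59 degrees, less where a joint would pass 70% of its speed; a pose out of reach is approached as far as the arm can. A call with a gripper value outside its range is refused whole. OPENING is the closure, from 0 (fully open) to 1 (shut), set as the call begins (- or left out, the last holds). The fingers move at their own pace and stop on an object; FORCE is the grip in N (left out, the last holds). Time passes only in rows, so rows that do not move let the fingers close. It gives the time, the measured TCP pose, the force and the opening at its end, in the units of the state.
- status.sense(): the state, without advancing time (a new reading comes with each control period).
- viewer.snapshot(name): name is "side" or "top" or "wrist"; returns a dict with "img" (480x640x3 uint8, red, green, blue), "fx", "fy", "cx", "cy" (pixels), "R" (3x3) and "t" (3): a world point X has camera coordinates R X + t; the wrist camera has in their place "hand_eye" (4x4, takes a point from camera to tool coordinates, whose origin is the TCP and whose axes are the flange's). Camera axes: x right, y down, z forward; pixel columns grow to the right and rows downward; lengths in mm; the calibration is good to about 2 mm. A picture is of the moment at which its call begins: read the wrist's pose just before it. There is no depth.
- hand_in(): hands the job in, once; it reports no verdict.
The state is a dict: "time": time; "joint_pos": joint angles; "qd": joint speeds; "joint_efforts": joint torques, N m; "tool_pos": TCP position; "tcp_rot": TCP orientation; "ft_force": force on the tool from outside, world axes, zero at the start; "wrist_torque": the same for the moment, N m; "finger_gap": finger opening in mm.
Only numpy, scipy, OpenCV 4.12 (cv2) and the standard library are available. Lean on these libraries where they do the work, as an engineer would, in place of code of your own. Each camera call takes 0.05 s, during which the arm holds its last target.

## Working session

There is one attempt and no reset: what is moved stays moved. The work goes in short steps, Python scripts to look and compute and a shell command to move; the robot and the scene stay as the last step left them, time stands still between calls to the robot, and variables do not carry over. Pictures are saved under pics/ and viewed, and the job is handed in when it is done.

```bash
ls; mkdir -p pics
python3 - <<'E'
from bench import status, viewer, r
import cv2
print(status.sense()); print(r.grip_depth)
for n in ("side","top","wrist"):
    s=viewer.snapshot(n); cv2.imwrite(f"pics/a_{n}.png",s["img"][:,:,::-1])
    print(n,{k:v for k,v in s.items() if k!="img"})
E
```

```text
pics
{'time': 0.0, 'joint_pos': array([-7.81166428e+01,  7.51673515e+00,  8.53313635e+01,  3.13381628e-04,
        8.72634781e+01, -4.89470067e+00]), 'qd': array([ 0.04857998,  0.08963627, -0.00326886, -0.02105967, -0.05190608,
       -0.02853232]), 'joint_efforts': array([ 3.45210265e-04, -5.69400716e+01, -5.00546765e+01, -9.95123310e-05,
        1.46781147e-02, -3.45287063e-06]), 'tool_pos': array([ 173.08610683, -573.8865005 ,  230.20752568]), 'tcp_rot': array([-1.79888857e+02, -9.83210930e-03,  1.67780330e+01]), 'ft_force': array([ 0.15424874, -1.11882997, -0.34718902]), 'wrist_torque': array([ 0.03137117, -0.02206193, -0.03790856]), 'finger_gap': 85.7374010189175}
18.700000000000003
side {'fx': 585.2100280250811, 'fy': 585.2100280250811, 'cx': 317.7652968689696, 'cy': 237.57689296953023, 'R': array([[-0.75580954, -0.65476547,  0.00584132],
       [-0.45300281,  0.5164276 , -0.72669869],
       [ 0.47280059, -0.55189194, -0.6869315 ]]), 't': array([414.02813696, 225.23118239, 957.87092016])}
top {'fx': 560.7807884574067, 'fy': 560.7807884574067, 'cx': 320.0718295818398, 'cy': 234.54473106942132, 'R': array([[-0.0068929 , -0.99996695,  0.00431117],
       [-0.99139806,  0.00627021, -0.13073091],
       [ 0.13069956, -0.0051752 , -0.99140851]]), 't': array([  51.90328759,  469.99630962, 1247.51844096])}
wrist {'fx': 359.50989718734326, 'fy': 359.50989718734326, 'cx': 315.60673138360136, 'cy': 241.24316430069794, 'hand_eye': array([[-2.40203909e-04, -9.47761182e-01, -3.18980695e-01,
         8.33794147e+01],
       [ 9.99999424e-01, -5.61480193e-04,  9.15244611e-04,
        -9.94734340e-01],
       [-1.04653466e-03, -3.18980291e-01,  9.47760771e-01,
        -1.42706942e+02],
       [ 0.00000000e+00,  0.00000000e+00,  0.00000000e+00,
         1.00000000e+00]])}
```

View pics/a_side.png

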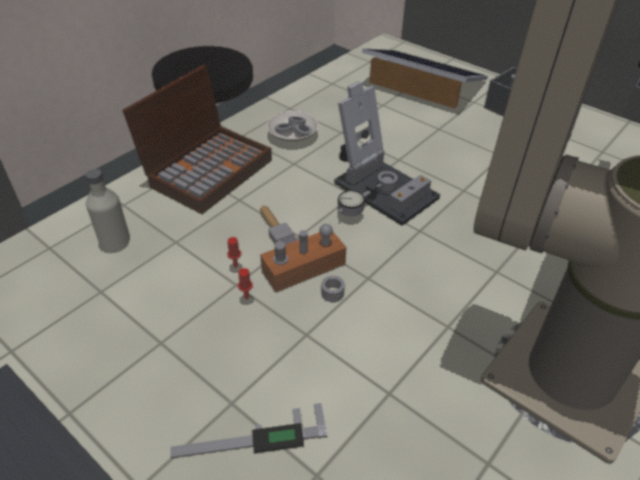

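View pics/a_top.png

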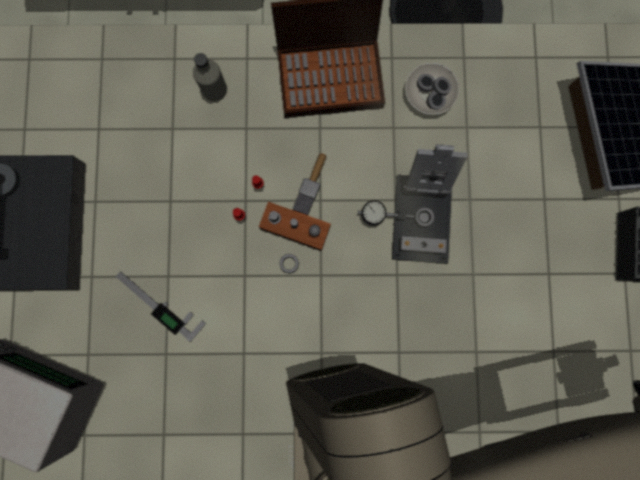

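View pics/a_wrist.png

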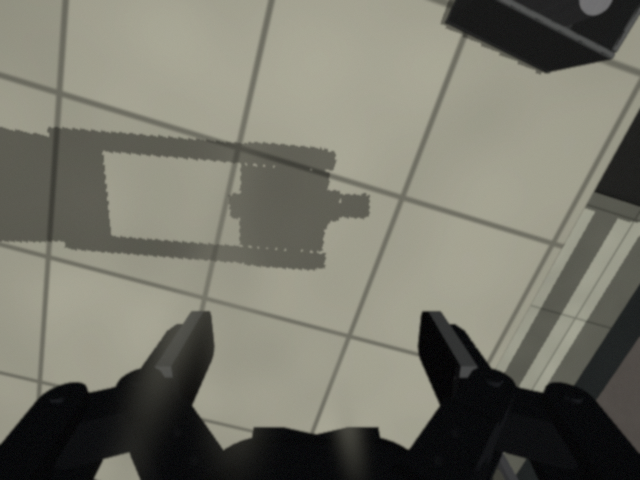

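```bash
cat > h.py <<'E'
import numpy as np, cv2
from scipy.spatial.transform import Rotation as Ro
from bench import status, viewer, r
def Rt(s): return Ro.from_euler('xyz',s["tcp_rot"],degrees=True).as_matrix()
def snap(n,f=None):
    s=status.sense(); v=viewer.snapshot(n)
    if n=="wrist":
        T=np.eye(4);T[:3,:3]=Rt(s);T[:3,3]=s["tool_pos"]
        C=T@v["hand_eye"]; v["R"]=C[:3,:3].T; v["t"]=-v["R"]@C[:3,3]
    if f: cv2.imwrite(f"pics/{f}.png",v["img"][:,:,::-1])
    v.pop("hand_eye",None)
    np.savez(f"pics/{f or n}.npz",**v)
    return v
def load(f): return dict(np.load(f"pics/{f}.npz"))
def ray(v,px):
    d=np.array([(px[0]-v["cx"])/v["fx"],(px[1]-v["cy"])/v["fy"],1.]); d=v["R"].T@d
    return -v["R"].T@v["t"], d/np.linalg.norm(d)
def plane(v,px,z):
    o,d=ray(v,px); return o+d*(z-o[2])/d[2]
def tri(*vp):
    A=np.zeros((3,3));b=np.zeros(3);L=[]
    for v,p in vp:
        o,d=ray(v,p);M=np.eye(3)-np.outer(d,d);A+=M;b+=M@o;L.append((o,d))
    X=np.linalg.solve(A,b); return X,[float(np.linalg.norm(np.cross(X-o,d))) for o,d in L]
def proj(v,X):
    c=v["R"]@np.asarray(X,float)+v["t"]; return np.array([v["fx"]*c[0]/c[2]+v["cx"],v["fy"]*c[1]/c[2]+v["cy"]])
def totool(s,dw): return Rt(s).T@np.asarray(dw,float)
def crop(v,x0,y0,w,h,k,f):
    cv2.imwrite(f"pics/{f}.png",cv2.resize(v["img"][y0:y0+h,x0:x0+w,::-1],None,fx=k,fy=k,interpolation=cv2.INTER_CUBIC))
E
python3 - <<'E'
from h import *
a=snap("side","b_side");t=snap("top","b_top")
crop(a,210,190,160,120,5,"b_c1");crop(t,225,180,130,100,6,"b_c2");crop(a,320,75,130,150,4,"b_c3");crop(t,350,135,130,140,4,"b_c4")
E
```

```text
(no output)
```

View pics/b_c1.png

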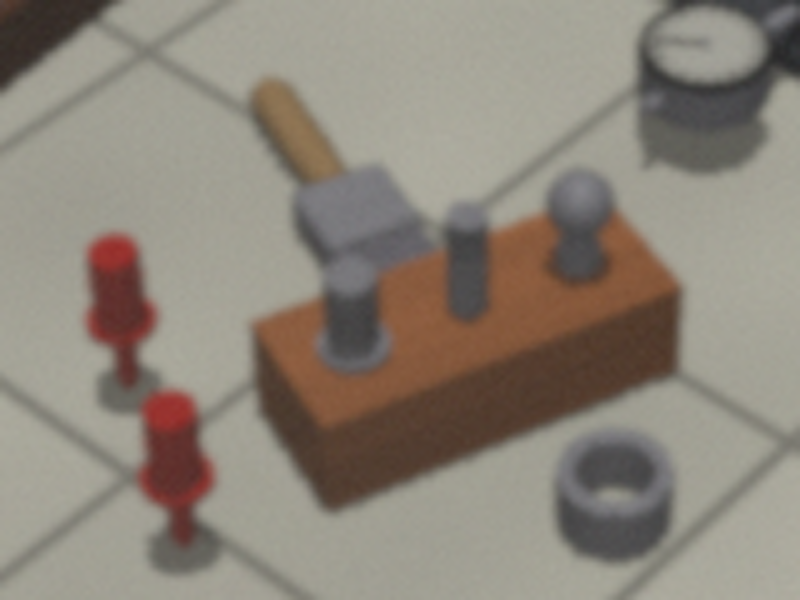

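View pics/b_c2.png

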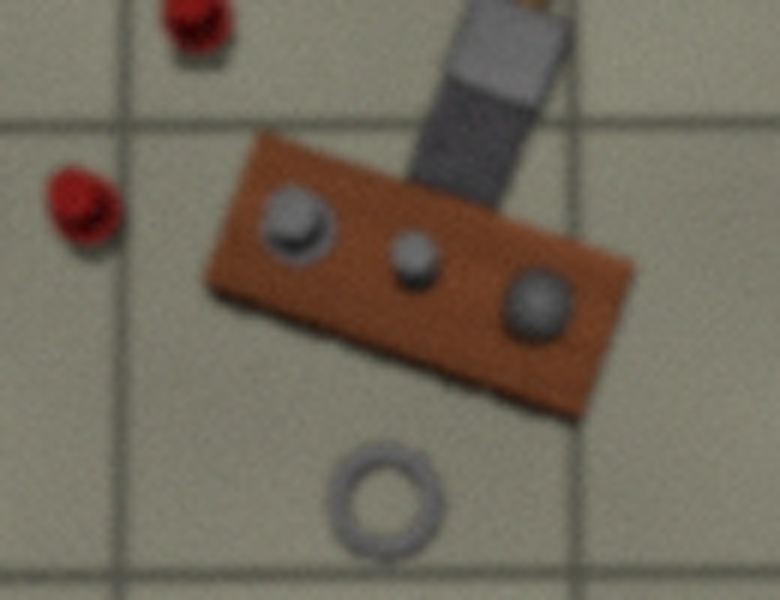

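View pics/b_c3.png

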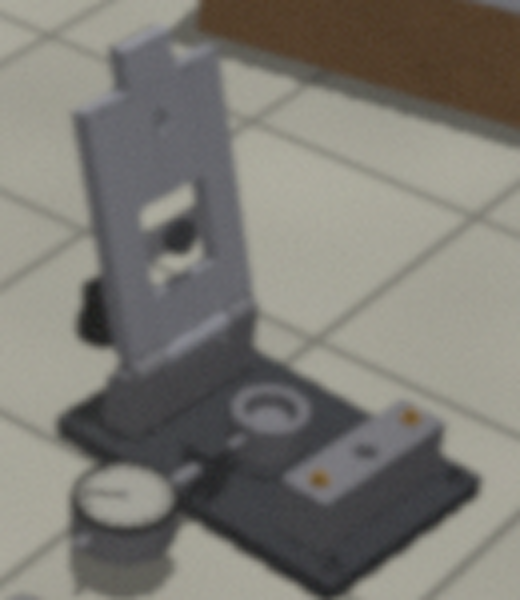

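View pics/b_c4.png

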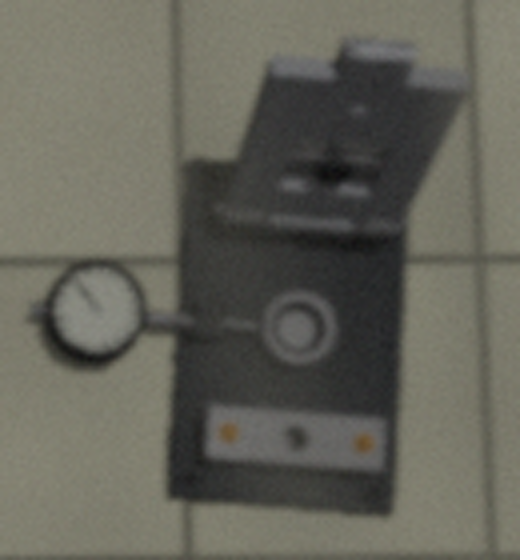

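Run:
```python
from h import *
a=load("b_side");t=load("b_top")
c=lambda o,k:(lambda x,y:((x+.5)/k-.5+o[0],(y+.5)/k-.5+o[1]))
s1=c((210,190),5);t1=c((225,180),6);s2=c((320,75),4);t2=c((350,135),4)
np.set_printoptions(precision=1,suppress=True)
def T(n,A,B): print(n,tri((a,A),(t,B)))
T("bore",s2(365,452),t2(297,437));T("liftL",s2(320,480),t2(229,433));T("liftR",s2(411,417),t2(364,442))
T("ring top",s2(271,408),t2(299,327))
T("tab end top L",s2(113,43),t2(343,42)); T("tab end R",s2(168,30),t2(415,47))
T("pin head top",s1(351,266),t1(291,212)); T("plain top",s1(467,211),t1(414,246));T("ball",s1(581,200),t1(538,302))
T("sparering top",s1(614,468),t1(385,500))
for n,p,z in(("bore",t2(297,437),48),("LL",t2(229,433),54),("LR",t2(364,442),54),("pin collar",t1(297,225),50),("bore side",s2(365,452),48)):
  print(n,plane(a if 'side' in n else t,p,z))
print("collar side",plane(a,s1(353,346),48))
for p in ((258,130),(636,265),(580,418),(208,280)): print("stand corner",plane(t,t1(*p),46))
print("hinge pin ends",plane(t,t2(222,212),54),plane(t,t2(398,226),54))
```

```text
bore (array([ 446.1, -184.1,   46.4]), [0.5714562582066792, 0.5714562582068669])
liftL (array([ 448.3, -145.3,   49.9]), [0.6032847489188101, 0.6032847489187794])
liftR (array([ 442.4, -220.9,   50.2]), [0.3348452414503207, 0.33484524145037103])
ring top (array([ 509.7, -188.1,   41. ]), [0.6432157910165319, 0.643215791016541])
tab end top L (array([ 622.3, -179. ,  223.2]), [0.601619711883641, 0.6016197118835676])
tab end R (array([ 619.3, -217.5,  216.5]), [1.9671428409112768, 1.9671428409113496])
pin head top (array([506.9, 151.7,  88.7]), [0.40602632682040923, 0.40602632682049883])
plain top (array([492.7, 106.2,  92.9]), [0.4570340592994648, 0.4570340592994116])
ball (array([474.6,  61.9,  78.5]), [0.25478138399764666, 0.25478138399764605])
sparering top (array([407. , 120.8,  27.6]), [0.8828858632582726, 0.8828858632582366])
bore [ 445.5 -184.    48. ]
LL [ 447.3 -144.9   54. ]
LR [ 441.7 -220.2   54. ]
pin collar [508.1 152.2  50. ]
bore side [ 445.6 -182.    48. ]
collar side [507.7 152.7  48. ]
stand corner [545.3 167.4  46. ]
stand corner [492.8  25.   46. ]
stand corner [435.   46.5  46. ]
stand corner [488.1 185.9  46. ]
hinge pin ends [ 573.2 -144.4   54. ] [ 564.5 -243.8   54. ]
```

Candidates for the pin:
- Steel collared pin in the stand: side (280,253), top (274,217).
- Plain plug: side (303,242).
- Ball plug: side (326,235).
- Red look-alikes on the bench: side (233,250) and (245,285).

The close crop shows a collar under a straight grey head only on the first, so I choose that one. The leaf stands at about 1.85 rad, so I first go behind it with the fingers closed.

```bash
python3 -m crank '{"slide":[[0,0,-0.014],[0,0,-0.014],[0,0,-0.014]],"twist":[0.123,0.123,0.123]}' 1 40
python3 - <<'E'
from h import *
np.set_printoptions(precision=1,suppress=True)
s=status.sense();print(s["tool_pos"],s["tcp_rot"],s["finger_gap"],totool(s,np.array([667,-200.5,270])-s["tool_pos"]))
E
```

```text
time: 0.55
tool_pos: [173.2, -574.3, 273.5]
tcp_rot: [-180.0, 0.0, -4.7]
ft_force: [0.3, 0.1, 0.4]
finger_gap: 43.7
[ 173.2 -574.3  273.5] [-180.     0.    -4.7] 43.71408698556752 [ 461.9 -412.6    3.7]
```

```bash
python3 -m crank '{"slide":[[0.029,-0.026,0],[0.029,-0.026,0],[0.029,-0.026,0],[0.029,-0.026,0],[0.029,-0.026,0],[0.029,-0.026,0],[0.029,-0.026,0],[0.029,-0.026,0]],"twist":[0,0,0,0,0,0,0,0]}'
python3 -m crank '{"slide":[[0.029,-0.026,0],[0.029,-0.026,0],[0.029,-0.026,0],[0.029,-0.026,0],[0.029,-0.026,0],[0.029,-0.026,0],[0.029,-0.026,0],[0.029,-0.026,0]],"twist":[0,0,0,0,0,0,0,0]}'
python3 - <<'E'
from h import *
np.set_printoptions(precision=1,suppress=True)
s=status.sense();print(s["tool_pos"],s["tcp_rot"],s["finger_gap"],totool(s,np.array([667,-200.5,190])-s["tool_pos"]))
a=snap("side","c_side");snap("top","c_top");snap("wrist","c_wrist"); crop(a,280,20,200,150,4,"c_c1")
E
```

```text
time: 1.35
tool_pos: [421.4, -383.5, 273.3]
tcp_rot: [180.0, -0.0, -4.4]
ft_force: [0.8, -0.7, 1.0]
finger_gap: 0.0
time: 2.15
tool_pos: [668.6, -193.8, 273.1]
tcp_rot: [180.0, 0.0, -4.4]
ft_force: [-0.0, -0.9, -0.0]
finger_gap: -0.1
[ 668.6 -193.8  273.1] [180.    0.   -4.4] -0.0643103498702115 [-1.1  6.8 83.1]
```

View pics/c_c1.png

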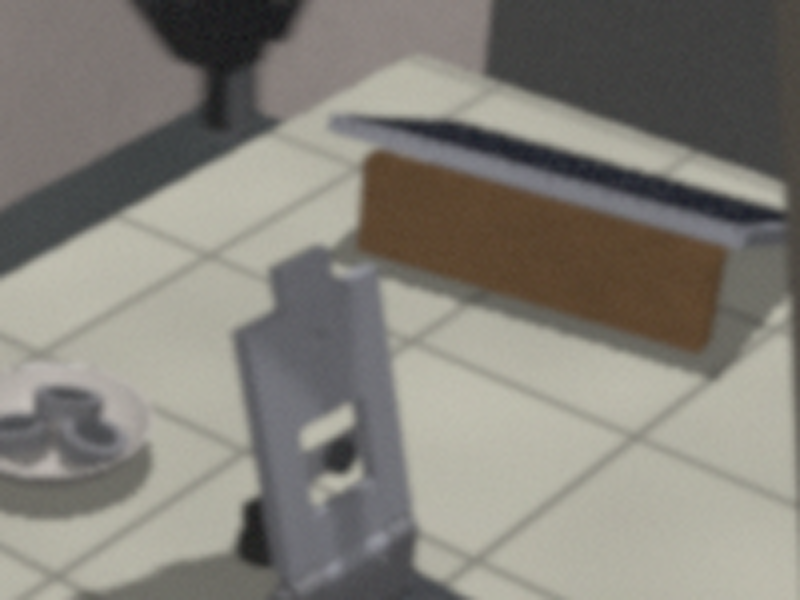

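View pics/c_wrist.png

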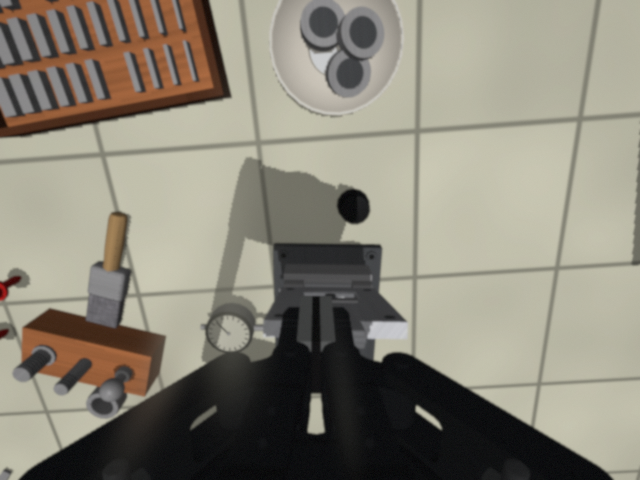

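Run:
```python
from h import *
a=load("c_side");t=load("c_top");w=load("c_wrist")
for X in ((668,-194,273),(621,-198,220)): print([proj(v,X) for v in (a,t,w)])
crop(t,300,100,220,170,3.5,"c_c2")
```

```text
[array([336.28749556,  53.19605346]), array([447.72422215, 113.89742611]), array([325.79121511, 320.21928389])]
[array([354.33957296,  83.62925295]), array([444.45923648, 145.92534736]), array([334.68054949, 340.75494002])]
```

View pics/c_side.png

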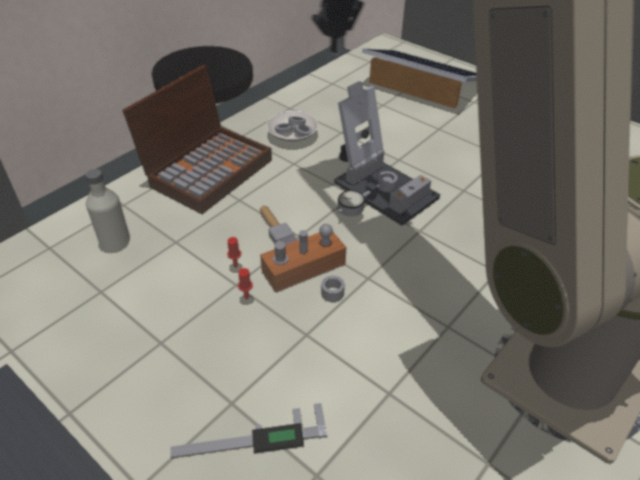

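View pics/c_top.png

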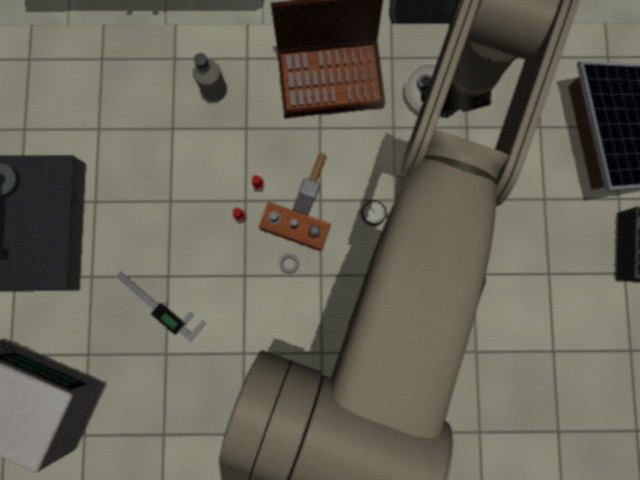

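```bash
python3 -m crank '{"slide":[[0,0.0017,0.018],[0,0.0017,0.018],[0,0.0017,0.019],[0,0.0017,0.019]],"twist":[0,0,0,0]}'
python3 - <<'E'
from h import *
np.set_printoptions(precision=1,suppress=True)
s=status.sense();print(s["tool_pos"],s["tcp_rot"],s["ft_force"])
H=np.array([572.2,-193.5]);f=np.array([np.cos(np.radians(-4.4)),np.sin(np.radians(-4.4))])
P=s["tool_pos"];fx=(P[:2]-H)@f;print("fx",fx,"fy",(P[:2]-H)@[-f[1],f[0]])
th=np.linspace(np.pi/2,0.035,15)
C=np.c_[-145*np.cos(th)+6*np.sin(th)+11,54+145*np.sin(th)+6*np.cos(th)]
for k,c in zip(th,C):print(round(k,2),c)
print(np.diff(C,axis=0))
E
```

```text
time: 2.7
tool_pos: [666.2, -202.9, 198.8]
tcp_rot: [180.0, -0.0, -4.4]
ft_force: [0.2, -0.1, 1.4]
finger_gap: 0.1
[ 666.2 -202.9  198.8] [180.   -0.   -4.4] [ 0.2 -0.1  1.4]
fx 94.47565234366454 fy -2.1673508044000425
1.57 [ 17. 199.]
1.46 [  1.1 198.8]
1.35 [-14.7 196.8]
1.24 [-30.2 193.2]
1.13 [-45.2 187.8]
1.02 [-59.5 180.9]
0.91 [-72.9 172.4]
0.8 [-85.4 162.5]
0.69 [-96.7 151.3]
0.58 [-106.7  138.9]
0.47 [-115.3  125.5]
0.36 [-122.4  111.2]
0.25 [-127.8   96.3]
0.14 [-131.6   80.8]
0.04 [-133.7   65.1]
[[-15.9  -0.2]
 [-15.8  -2. ]
 [-15.5  -3.7]
 [-15.   -5.3]
 [-14.3  -7. ]
 [-13.5  -8.5]
 [-12.5  -9.9]
 [-11.3 -11.2]
 [-10.  -12.4]
 [ -8.6 -13.4]
 [ -7.1 -14.3]
 [ -5.5 -14.9]
 [ -3.8 -15.5]
 [ -2.1 -15.8]]
```

```bash
python3 -m crank '{"slide":[[-0.013,0,0],[-0.013,0,0],[-0.013,0,0],[-0.013,0,0],[-0.013,0,0],[-0.0125,0,0]],"twist":[0,0,0,0,0,0]}'
python3 - <<'E'
from h import *
a=snap("side","d_side"); crop(a,280,20,200,150,4,"d_c1")
E
```

```text
time: 3.3
tool_pos: [589.1, -196.9, 200.2]
tcp_rot: [180.0, -0.1, -4.4]
ft_force: [2.7, 1.1, 1.4]
finger_gap: -0.2
```

View pics/d_c1.png

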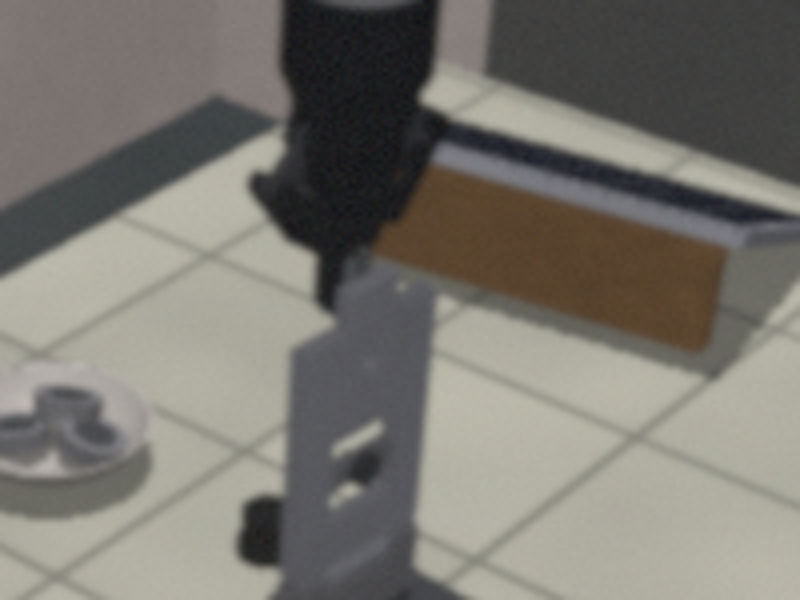

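The leaf has swung to about upright, with its tab edge at crop (390,280) and the fingers behind it. Contact force is 2.7 N. I carry on along the arc.

```bash
python3 -m crank '{"slide":[[-0.016,0,0],[-0.016,0,0.002],[-0.0155,0,0.0037],[-0.015,0,0.0053],[-0.0143,0,0.007],[-0.0135,0,0.0085],[-0.0125,0,0.0099]],"twist":[0,0,0,0,0,0,0]}'
python3 - <<'E'
from h import *
a=snap("side","e_side"); crop(a,280,60,200,150,4,"e_c1")
E
```

```text
time: 4.05
tool_pos: [486.7, -188.8, 163.3]
tcp_rot: [180.0, -0.1, -4.4]
ft_force: [0.5, 1.3, 1.0]
finger_gap: 0.3
```

View pics/e_c1.png

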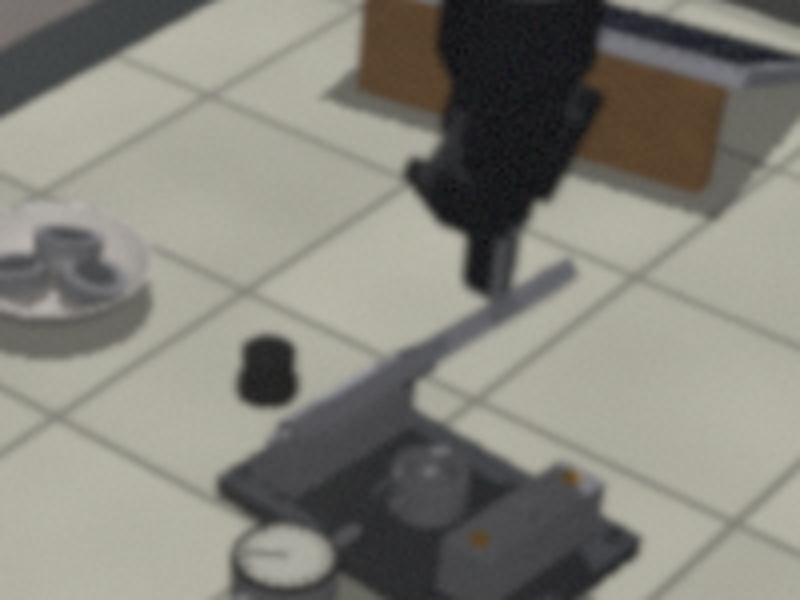

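```bash
python3 -m crank '{"slide":[[-0.0113,0,0.0112],[-0.010,0,0.0124],[-0.0086,0,0.0134],[-0.007,0,0.0143],[-0.0055,0,0.015],[-0.0038,0,0.0155],[-0.002,0,0.016],[0,0,0]],"twist":[0,0,0,0,0,0,0,0]}'
python3 - <<'E'
from h import *
a=snap("side","f_side"); crop(a,280,60,200,150,4,"f_c1")
E
```

```text
time: 4.9
tool_pos: [438.1, -184.3, 63.4]
tcp_rot: [-180.0, 0.1, -4.4]
ft_force: [-1.1, -0.2, 1.9]
finger_gap: 0.1
```

View pics/f_c1.png

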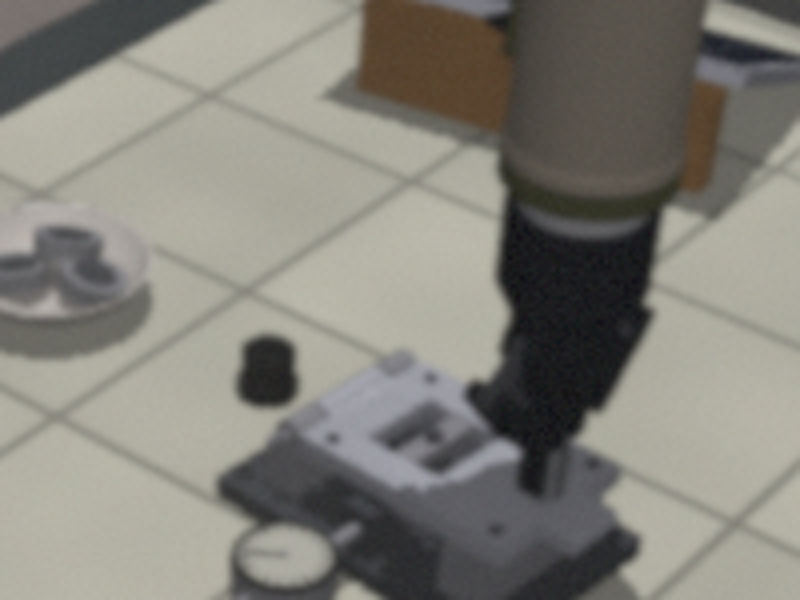

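```bash
python3 -m crank '{"slide":[[0,0,-0.02],[-0.01,0,-0.03],[-0.02,0,-0.03],[-0.02,0,-0.03],[0,0,0]],"twist":[0,0,0,0,0]}' 0.5
python3 - <<'E'
from h import *
print(status.sense()["qd"]);w=snap("wrist","g_w1"); s=snap("side","g_s");snap("top","g_t")
E
python3 -m crank '{"slide":[[0,-0.03,-0.03],[0,-0.03,-0.03],[0,0,0]],"twist":[0,0,0]}'
python3 - <<'E'
from h import *
w=snap("wrist","g_w2")
E
```

```text
time: 5.45
tool_pos: [390.5, -182.1, 180.8]
tcp_rot: [179.8, -0.4, -4.4]
ft_force: [1.4, -0.7, 0.9]
finger_gap: 42.5
[ 0.68379988  3.9158897   1.67497285  0.47796697 -5.01228912  1.09667016]
time: 5.9
tool_pos: [395.8, -118.9, 238.2]
tcp_rot: [180.0, -0.2, -4.2]
ft_force: [1.3, -0.7, 0.4]
finger_gap: 42.7
```

View pics/g_w1.png

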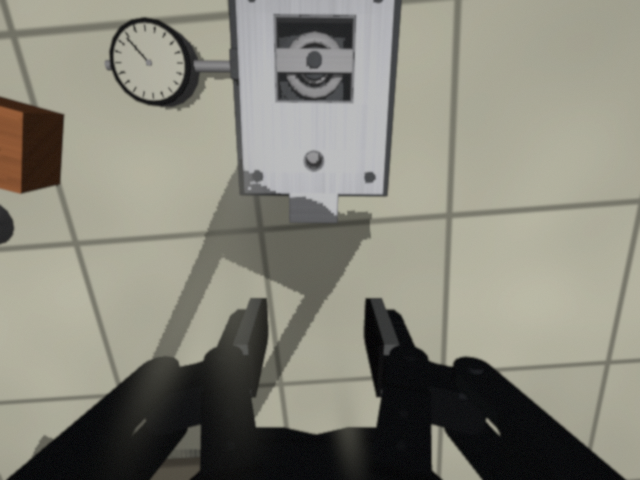

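View pics/g_w2.png

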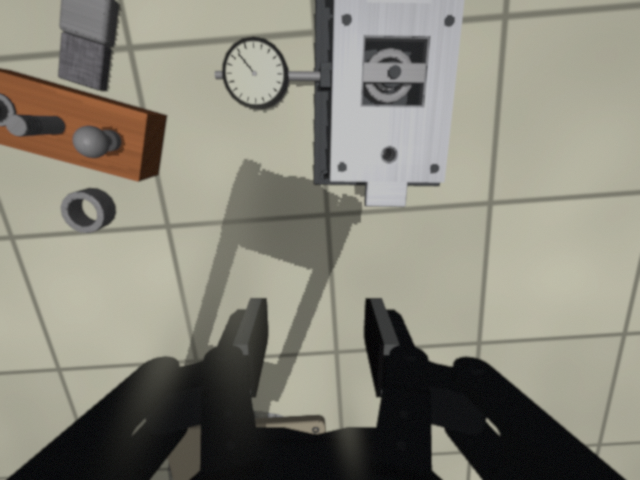

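View pics/g_s.png

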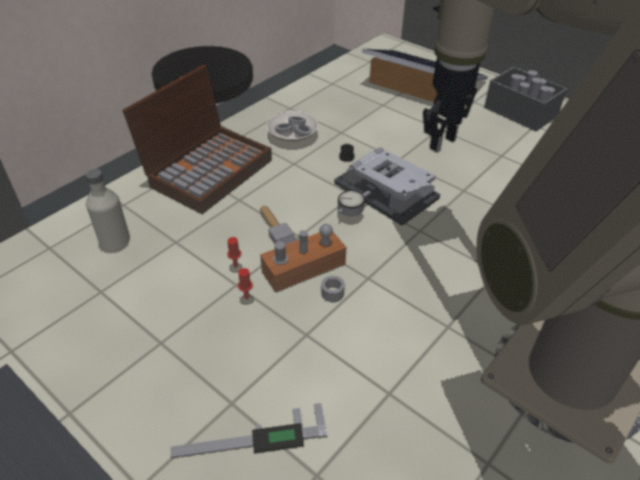

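```bash
python3 - <<'E'
from h import *
np.set_printoptions(precision=2,suppress=True)
def blob(v,c,R=14,th=None):
    g=cv2.cvtColor(v["img"],cv2.COLOR_RGB2GRAY); x,y=c; p=g[y-R:y+R+1,x-R:x+R+1]
    th,m=cv2.threshold(p,0,255,cv2.THRESH_BINARY_INV+cv2.THRESH_OTSU)
    n,l,st,ce=cv2.connectedComponentsWithStats(m)
    i=1+np.argmin(np.linalg.norm(ce[1:]-R,axis=1)); cn,_=cv2.findContours((l==i).astype(np.uint8),cv2.RETR_EXTERNAL,cv2.CHAIN_APPROX_NONE)
    e=cv2.fitEllipse(np.vstack(cn)); print(th,st[i],e); return (e[0][0]+x-R,e[0][1]+y-R)
w1,w2,t,s=[load(n) for n in("g_w1","g_w2","g_t","g_s")]
a=blob(w1,(314,160));b=blob(w2,(389,154));print(a,b)
print(tri((w1,a),(w2,b)),plane(w1,a,62),plane(w2,b,62))
crop(w1,284,130,60,60,6,"g_c1");crop(w2,359,124,60,60,6,"g_c2");crop(t,380,190,80,80,6,"g_c3");crop(s,340,130,120,90,6,"g_c4")
E
cd pics; python3 -c "
import cv2,numpy as np
cv2.imwrite('g_m.png',np.hstack([cv2.imread('g_c1.png'),cv2.imread('g_c2.png')]))"
```

```text
138.0 [  4   5  20  20 256] ((13.612067222595215, 14.42167854309082), (19.122886657714844, 19.193933486938477), 159.23988342285156)
129.0 [  7   7  15  16 189] ((13.993492126464844, 14.134797096252441), (14.026785850524902, 15.311616897583008), 29.914196014404297)
(313.6120672225952, 160.42167854309082) (388.99349212646484, 154.13479709625244)
(array([ 447.55, -184.35,   66.88]), [0.05132257452557094, 0.051322574525535486]) [ 447.13 -184.31   62.  ] [ 447.02 -185.3    62.  ]
```

View pics/g_m.png

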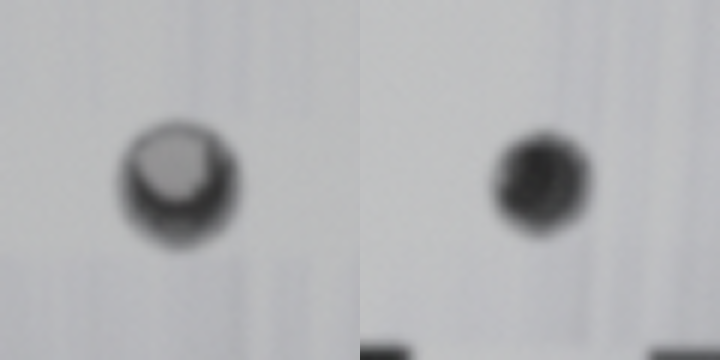

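View pics/g_c3.png

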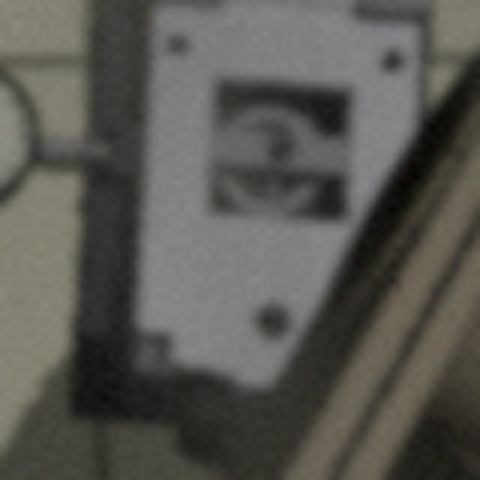

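View pics/g_c4.png

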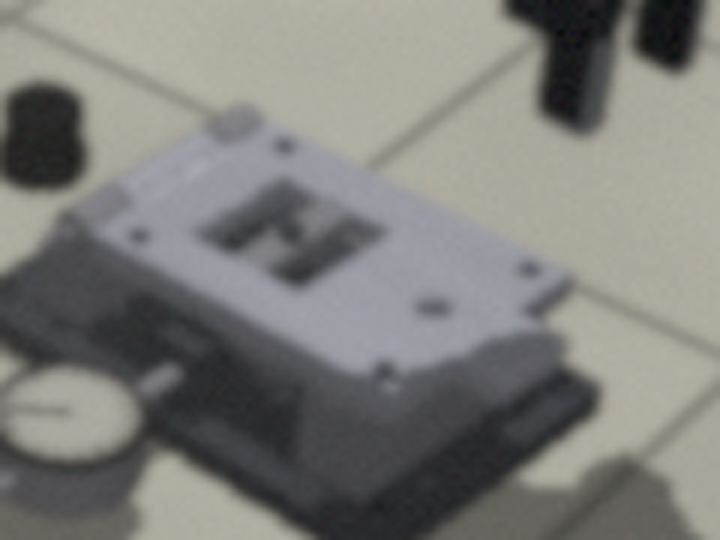

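```bash
python3 -m crank '{"slide":[[0,0,0],[0,0,0],[0,0,0],[0,0,0],[0,0,0],[0,0,0],[0,0,0],[0,0,0]],"twist":[-0.145,-0.145,-0.145,-0.145,-0.145,-0.145,-0.145,-0.145]}' 0.3
python3 -m crank '{"slide":[[0,0,0],[0,0,0]],"twist":[-0.137,0]}'
python3 - <<'E'
from h import *
np.set_printoptions(precision=1,suppress=True)
s=status.sense();print(s["tool_pos"],s["tcp_rot"],s["finger_gap"],totool(s,np.array([507.5,152.2,195])-s["tool_pos"]))
E
```

```text
time: 6.75
tool_pos: [393.1, -120.9, 232.7]
tcp_rot: [-179.8, 0.0, 62.4]
ft_force: [-0.4, 0.2, -0.5]
finger_gap: 60.0
time: 6.95
tool_pos: [393.2, -120.9, 233.0]
tcp_rot: [-179.8, -0.0, 70.1]
ft_force: [-0.6, 0.6, -0.1]
finger_gap: 59.6
[ 393.2 -120.9  233. ] [-179.8   -0.    70.1] 59.63749741640202 [295.7  14.5  37.9]
```

```bash
python3 -m crank '{"slide":[[0.037,0.0018,0.004],[0.037,0.0018,0.004],[0.037,0.0018,0.005],[0.037,0.0018,0.005],[0.037,0.0018,0.005],[0.037,0.0018,0.005],[0.037,0.0018,0.005],[0.037,0.0018,0.005]],"twist":[0,0,0,0,0,0,0,0]}'
python3 -m crank '{"slide":[[0,0,0],[0,0,0]],"twist":[0,0]}'
python3 - <<'E'
from h import *
print(status.sense()["tool_pos"]);w=snap("wrist","i_w1")
E
python3 -m crank '{"slide":[[-0.02,0,0.02],[-0.02,0,0.02],[0,0,0],[0,0,0]],"twist":[0,0,0,0]}'
python3 - <<'E'
from h import *
w=snap("wrist","i_w2")
E
```

```text
time: 7.75
tool_pos: [508.9, 153.5, 195.1]
tcp_rot: [-179.9, 0.1, 69.7]
ft_force: [0.3, -0.5, 1.2]
finger_gap: 59.5
time: 7.95
tool_pos: [508.2, 152.5, 195.2]
tcp_rot: [-179.8, 0.1, 69.9]
ft_force: [-0.6, 0.2, -0.6]
finger_gap: 60.0
[508.21667784 152.51714958 195.17024212]
time: 8.4
tool_pos: [494.9, 113.7, 157.1]
tcp_rot: [-180.0, 0.0, 69.7]
ft_force: [1.1, -0.6, 0.1]
finger_gap: 59.8
```

View pics/i_w1.png

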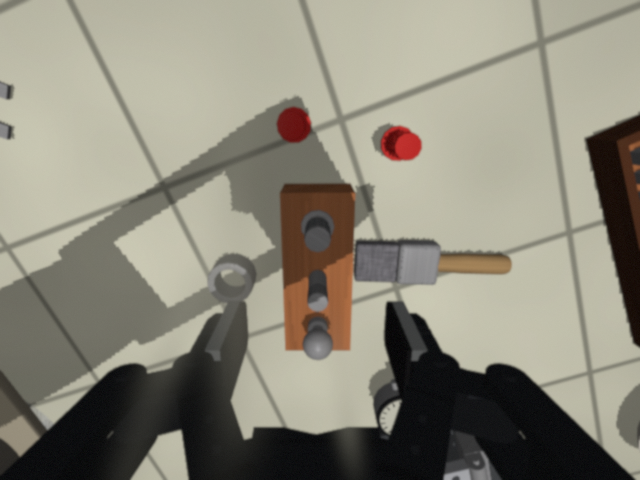

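View pics/i_w2.png

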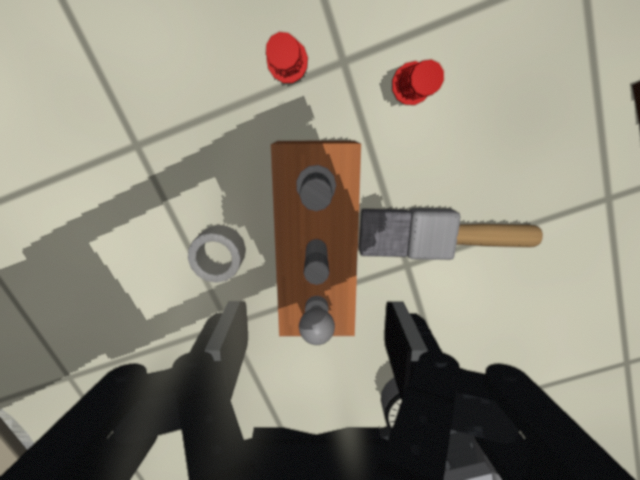

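Run:
```python
from h import *
w1,w2=load("i_w1"),load("i_w2")
crop(w1,290,200,55,60,7,"i_c1");crop(w2,290,155,55,60,7,"i_c2")
cv2.imwrite('pics/i_m.png',np.hstack([cv2.imread('pics/i_c1.png'),cv2.imread('pics/i_c2.png')]))
```

View pics/i_m.png

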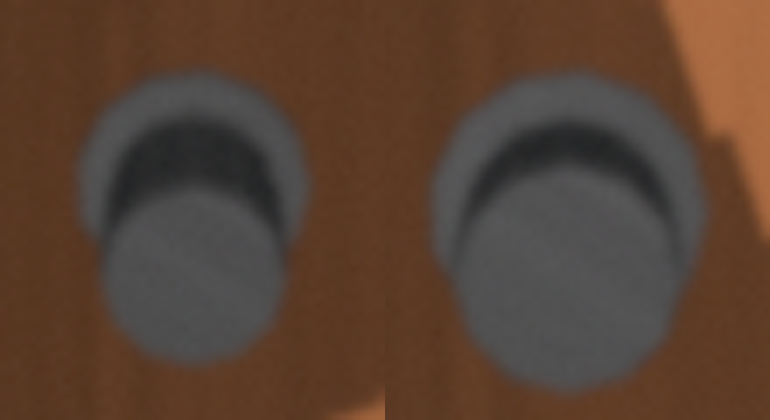

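Run:
```python
from h import *
np.set_printoptions(precision=1,suppress=True)
w1,w2=load("i_w1"),load("i_w2")
p1=lambda x,y:((x+.5)/7-.5+290,(y+.5)/7-.5+200);p2=lambda x,y:((x+.5)/7-.5+290,(y+.5)/7-.5+155)
print(tri((w1,p1(194,277)),(w2,p2(182,280))),plane(w1,p1(194,277),84),plane(w2,p2(182,280),84))
print(tri((w1,p1(194,185)),(w2,p2(184,207))),plane(w1,p1(194,185),50),plane(w2,p2(184,207),50))
s=status.sense();print(s["tool_pos"],totool(s,np.array([507.6,151.6,100])-s["tool_pos"]))
```

```text
(array([509.7, 152.2,  86.5]), [0.04245490556270976, 0.04245490556260405]) [509.4 151.4  84. ] [509.4 151.8  84. ]
(array([510.2, 153.1,  55.6]), [0.022144639939218166, 0.02214463993922417]) [509.6 151.6  50. ] [509.8 152.2  50. ]
[495.7 114.3 158. ] [39.1 -1.8 58. ]
```

```bash
python3 -m crank '{"slide":[[0.02,0,0.02],[0.02,0,0.02],[0,0,0.018],[0,0,0.017],[0,0,0.017],[0,0,0.013],[0,0,0],[0,0,0]],"twist":[0,0,0,0,0,0,0,0]}'
python3 - <<'E'
from h import *
s=status.sense();print(s["tool_pos"],s["ft_force"]);w=snap("wrist","j_w1");a=snap("side","j_s");crop(a,210,170,160,120,5,"j_c1")
E
```

```text
time: 9.25
tool_pos: [509.4, 152.6, 52.8]
tcp_rot: [180.0, -0.0, 69.9]
ft_force: [-1.1, -0.3, 1.3]
finger_gap: 59.9
[509.44914069 152.59080123  52.84311382] [-1.14351685 -0.26356225  1.29440759]
```

View pics/j_w1.png

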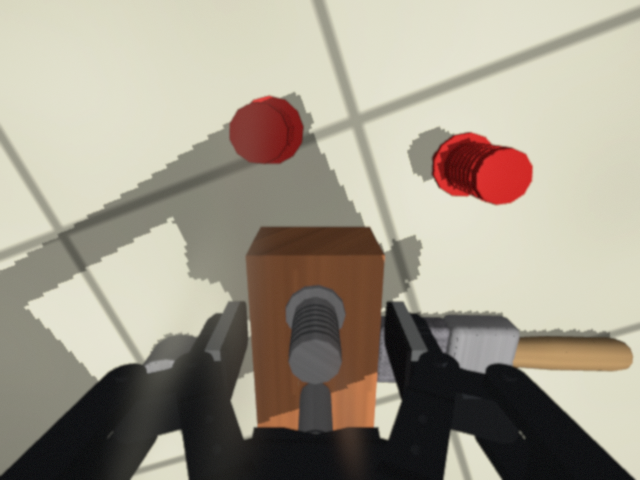

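View pics/j_c1.png

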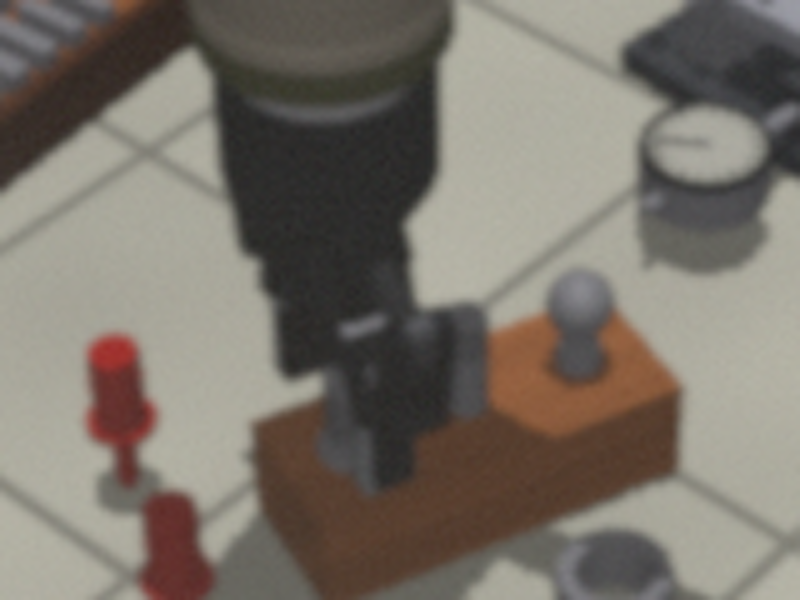

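```bash
python3 -m crank '{"slide":[[0,0,0],[0,0,0],[0,0,0],[0,0,0],[0,0,0],[0,0,0]],"twist":[0,0,0,0,0,0]}' 0.9 90
python3 -m crank '{"slide":[[0,0,-0.015],[0,0,-0.02],[0,0,-0.03],[0,0,-0.035],[0,0,-0.03],[0,0,0],[0,0,0]],"twist":[0,0,0,0,0,0,0]}'
python3 - <<'E'
from h import *
s=status.sense();print(s["tool_pos"],s["ft_force"]);w=snap("wrist","k_w1");a=snap("side","k_s");t=snap("top","k_t");crop(a,210,140,160,120,5,"k_c1")
E
```

```text
time: 9.95
tool_pos: [509.4, 152.5, 52.9]
tcp_rot: [179.9, -0.0, 69.9]
ft_force: [-1.1, 0.3, 6.0]
finger_gap: 17.6
time: 10.65
tool_pos: [509.4, 152.5, 183.4]
tcp_rot: [179.9, -0.1, 69.9]
ft_force: [0.3, 0.0, -1.2]
finger_gap: 17.5
[509.41016247 152.4530901  183.39152969] [ 0.30082822  0.02552955 -1.15388245]
```

View pics/k_w1.png

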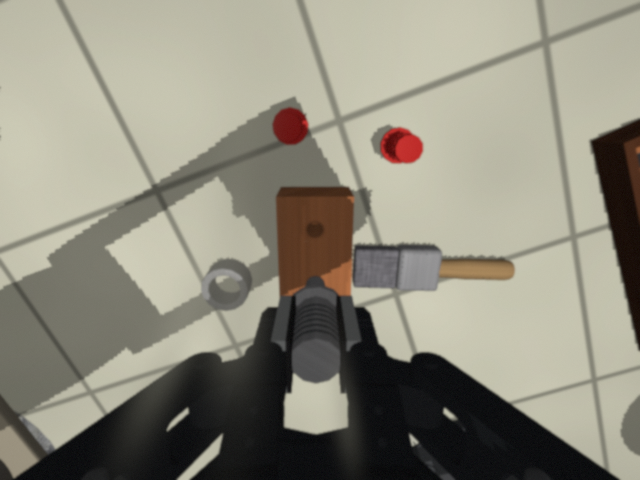

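View pics/k_c1.png

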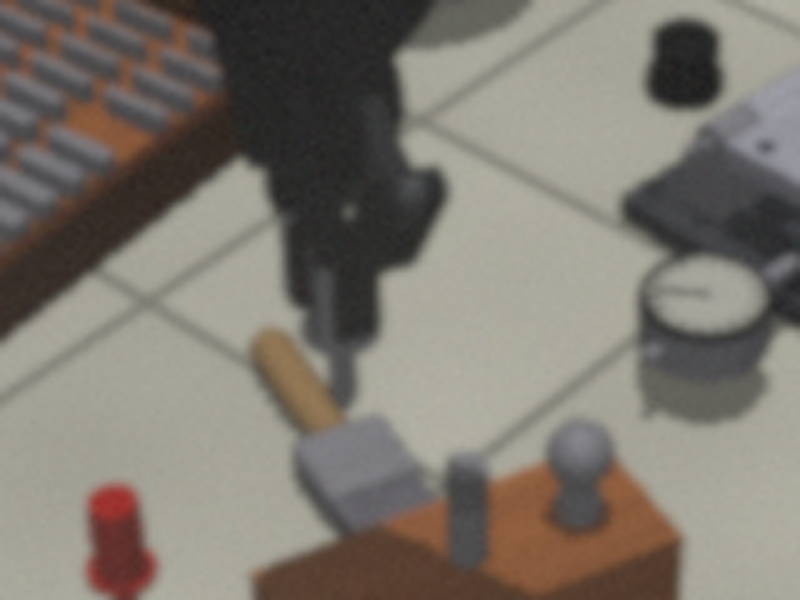

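Run:
```python
from h import *
w=load("k_w1");crop(w,265,255,100,140,5,"k_c2")
np.set_printoptions(precision=1,suppress=True)
s=status.sense()
Z=s["tool_pos"][2]
for X in ([0,0,41],[0,0,7],[0,0,-31]): print(proj(w,s["tool_pos"]+Rt(s)@np.array(X,float)))
```

```text
[312.  277.4]
[311.7 306.8]
[311.1 356.3]
```

View pics/k_c2.png

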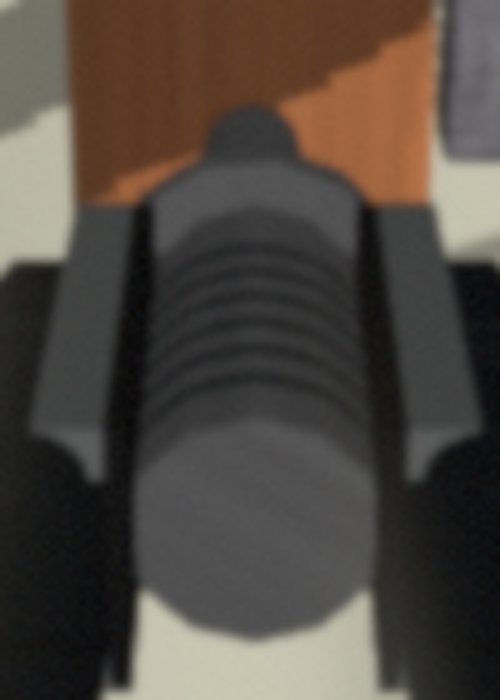

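```bash
python3 -m crank '{"slide":[[-0.042,0.007,0],[-0.042,0.007,0],[-0.042,0.007,0],[-0.042,0.007,0],[-0.042,0.007,0],[-0.042,0.007,0],[-0.042,0.007,0],[-0.042,0.007,0]],"twist":[0,0,0,0,0,0,0,0]}'
python3 -m crank '{"slide":[[-0.001,0,0.015],[0,0,0.02],[0,0,0.02],[0,0,0.015],[0,0,0],[0,0,0]],"twist":[0,0,0,0,0,0]}'
python3 - <<'E'
from h import *
s=status.sense();print(s["tool_pos"],s["ft_force"]);w=snap("wrist","l_w1");a=snap("side","l_s");t=snap("top","l_t");crop(a,350,100,100,100,6,"l_c1");crop(w,240,220,160,120,5,"l_c2")
for v in(w,a): print(proj(v,(445.8,-184,65)),proj(v,s["tool_pos"]+Rt(s)@np.array([-.9,0,41])))
E
```

```text
time: 11.6
tool_pos: [444.8, -183.6, 180.6]
tcp_rot: [-179.9, -0.0, 69.9]
ft_force: [1.6, 0.5, -2.1]
finger_gap: 17.7
time: 12.2
tool_pos: [445.3, -182.5, 111.1]
tcp_rot: [-179.9, -0.0, 70.0]
ft_force: [0.3, -0.2, -0.4]
finger_gap: 17.4
[ 445.25705848 -182.48611601  111.11424763] [ 0.33350611 -0.22797013 -0.44619498]
[316.73970249 276.29363388] [314.73144236 279.47123012]
[412.28606828 180.76477546] [412.75115436 179.16462342]
```

View pics/l_c1.png

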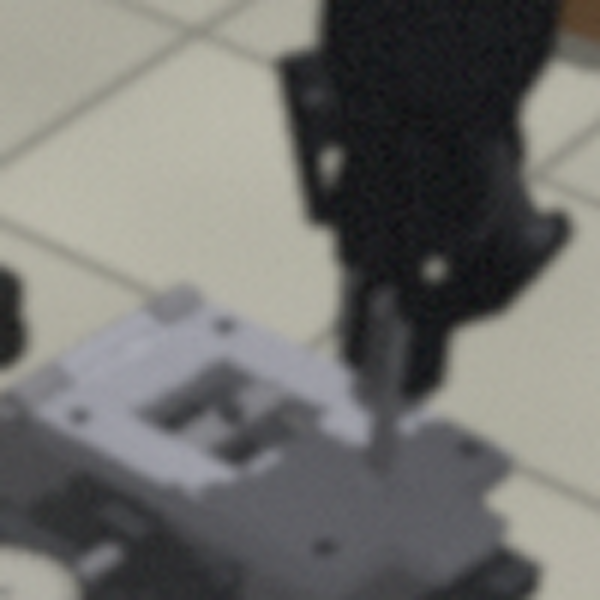

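View pics/l_c2.png

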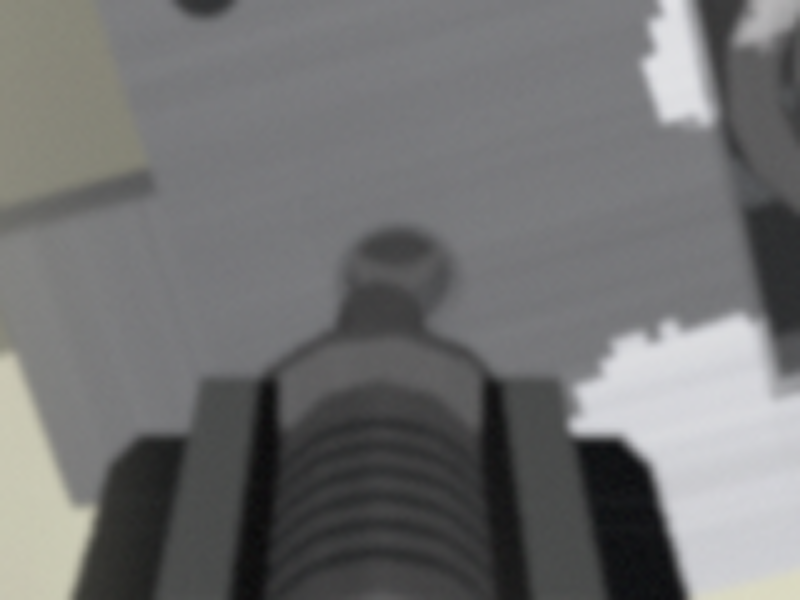

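```bash
python3 - <<'E'
from h import *
np.set_printoptions(precision=2,suppress=True)
w=load("l_w1");a=load("l_s");gs=load("g_s");gt=load("g_t")
c=lambda x,y,k,o:((x+.5)/k-.5+o[0],(y+.5)/k-.5+o[1])
crop(a,395,160,40,30,16,"l_c3");crop(gs,395,160,40,30,16,"l_c4")
h=c(398,275,5,(240,220)); print("wrist hole",plane(w,h,64.5))
for z in (69,70.1): 
  e=c(380,283,5,(240,220)); print("wrist tip far edge",plane(w,e,z))
print("side hole",plane(gs,c(432,307,6,(340,130)),64.5),"top hole",plane(gt,c(271,321,6,(380,190)),64.5))
print("side tip",plane(a,c(382,468,6,(350,100)),70.1))
print("tri hole",tri((gs,c(432,307,6,(340,130))),(gt,c(271,321,6,(380,190)))))
E
python3 -c "
import cv2,numpy as np
cv2.imwrite('pics/l_m.png',cv2.resize(np.vstack([cv2.imread('pics/l_c3.png'),cv2.imread('pics/l_c4.png')]),None,fx=.6,fy=.6))"
```

```text
wrist hole [ 447.41 -183.7    64.5 ]
wrist tip far edge [ 445.83 -182.04   69.  ]
wrist tip far edge [ 446.   -181.57   70.1 ]
side hole [ 447.26 -183.64   64.5 ] top hole [ 445.33 -182.87   64.5 ]
side tip [ 447.13 -188.48   70.1 ]
tri hole (array([ 445.73, -182.27,   65.97]), [0.6575291497111984, 0.657529149711363])
```

View pics/l_m.png

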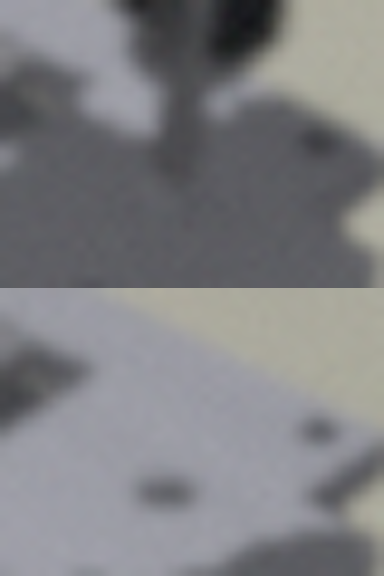

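```bash
python3 -m crank '{"slide":[[0.0007,0.0022,0],[0,0,0.003],[0,0,0.003],[0,0,0.003],[0,0,0.003],[0,0,0]],"twist":[0,0,0,0,0,0]}'
python3 - <<'E'
from h import *
s=status.sense();print(s["tool_pos"],s["ft_force"],s["wrist_torque"]);w=snap("wrist","m_w1");a=snap("side","m_s");crop(a,350,100,100,100,6,"m_c1");crop(w,240,220,160,120,5,"m_c2")
E
```

```text
time: 12.95
tool_pos: [447.8, -183.3, 99.3]
tcp_rot: [-179.9, -0.0, 69.9]
ft_force: [-0.5, 0.4, -0.7]
finger_gap: 17.3
[ 447.78223864 -183.25620853   99.34236046] [-0.45237317  0.35922781 -0.66479568] [ 0.03646965 -0.00905603 -0.03846236]
```

View pics/m_c1.png

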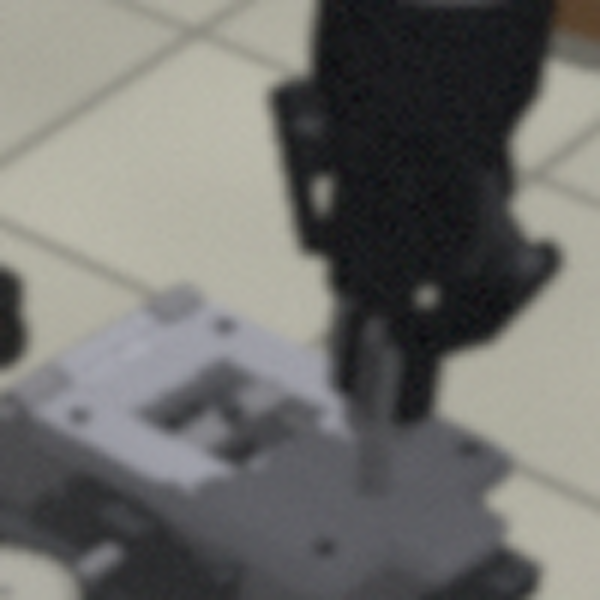

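View pics/m_c2.png

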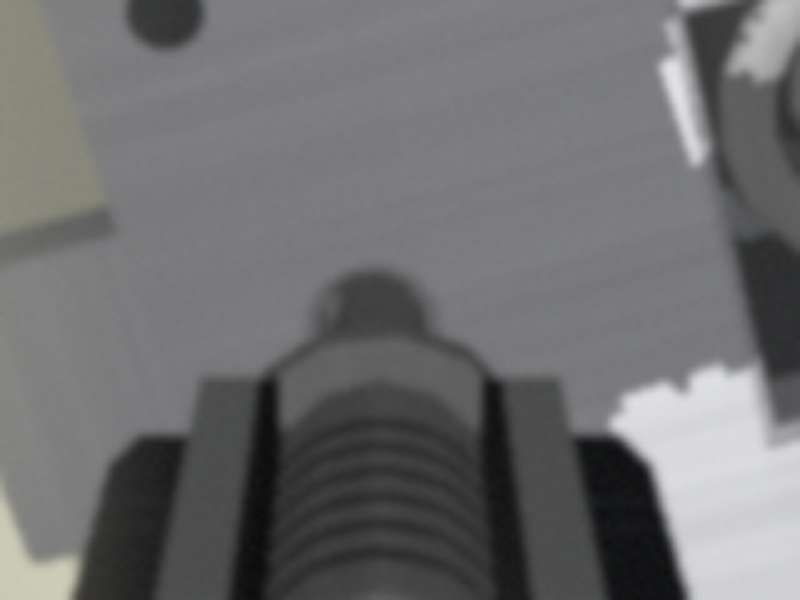

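```bash
python3 -m crank '{"slide":[[0.0003,-0.0008,0.002],[0,0,0.003],[0,0,0.003],[0,0,0.003],[0,0,0]],"twist":[0,0,0,0,0]}'
python3 - <<'E'
from h import *
s=status.sense();print(s["tool_pos"],s["ft_force"],s["wrist_torque"]);w=snap("wrist","n_w1");crop(w,240,220,160,120,5,"n_c2")
E
```

```text
time: 13.55
tool_pos: [447.2, -182.7, 88.4]
tcp_rot: [-179.9, -0.0, 69.9]
ft_force: [-0.9, -0.0, -2.0]
finger_gap: 17.6
[ 447.22517639 -182.7264152    88.41401508] [-0.90218983 -0.02913889 -2.00738192] [-0.00521223  0.03979121  0.04413155]
```

View pics/n_c2.png

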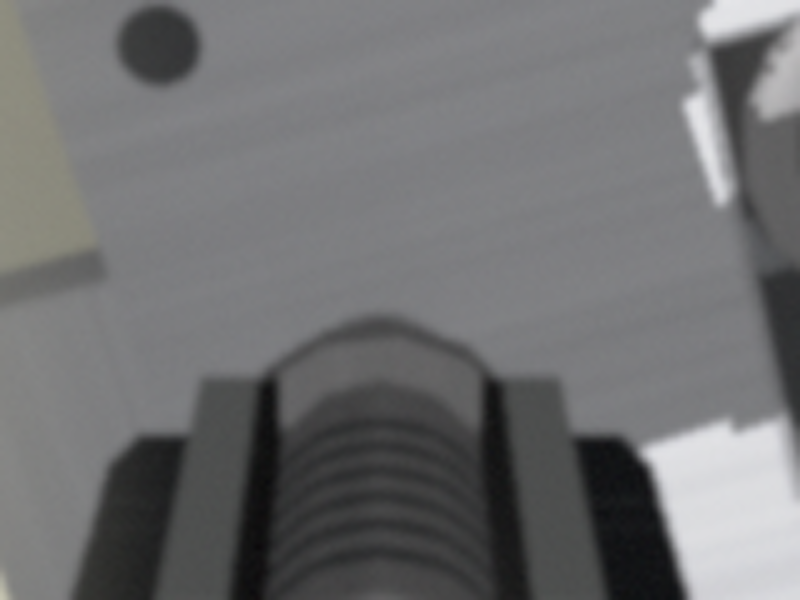

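```bash
python3 -m crank '{"slide":[[0,0,0.003],[0,0,0.003],[0,0,0]],"twist":[0,0,0]}'; python3 -m crank '{"slide":[[0,0,0.003],[0,0,0.003],[0,0,0]],"twist":[0,0,0]}'
```

```text
time: 13.9
tool_pos: [447.4, -182.8, 82.5]
tcp_rot: [-180.0, -0.0, 69.9]
ft_force: [0.2, -0.9, -1.3]
finger_gap: 17.4
time: 14.2
tool_pos: [447.4, -182.8, 76.5]
tcp_rot: [-180.0, -0.0, 69.9]
ft_force: [-0.1, -0.4, -1.4]
finger_gap: 17.6
```

Tip is about 12 mm into the block's hole with no side force. I continue until the collar meets the leaf.

```bash
python3 -m crank '{"slide":[[0,0,0.003],[0,0,0.003],[0,0,0]],"twist":[0,0,0]}'; python3 -m crank '{"slide":[[0,0,0.002],[0,0,0.001],[0,0,0],[0,0,0]],"twist":[0,0,0,0]}'
```

```text
time: 14.5
tool_pos: [447.6, -183.0, 70.9]
tcp_rot: [180.0, 0.0, 69.9]
ft_force: [-0.8, -0.0, 0.0]
finger_gap: 17.7
time: 14.9
tool_pos: [447.6, -183.0, 68.3]
tcp_rot: [-180.0, 0.0, 69.9]
ft_force: [-2.6, 0.8, 5.2]
finger_gap: 18.1
```

```bash
python3 -m crank '{"slide":[[0,0,0.001],[0,0,0.001],[0,0,0],[0,0,0]],"twist":[0,0,0,0]}'; python3 -m crank '{"slide":[[0,0,0.001],[0,0,0],[0,0,0]],"twist":[0,0,0]}'
```

```text
time: 15.3
tool_pos: [447.6, -183.0, 66.8]
tcp_rot: [-180.0, 0.0, 69.9]
ft_force: [-6.4, 2.7, 10.3]
finger_gap: 17.5
time: 15.6
tool_pos: [447.6, -183.1, 66.8]
tcp_rot: [-180.0, 0.0, 70.0]
ft_force: [-12.1, 4.5, 19.4]
finger_gap: 17.8
```

```bash
python3 -m crank '{"slide":[[0,-0.0007,0],[0,0,0],[0,0,0]],"twist":[0,0,0]}';python3 - <<'E'
from h import *
s=status.sense();print(s["tool_pos"],s["ft_force"],s["wrist_torque"]);w=snap("wrist","o_w1");crop(w,220,220,200,150,4,"o_c2")
a=snap("side","o_s");crop(a,340,100,120,100,6,"o_c1")
E
```

```text
time: 15.9
tool_pos: [447.5, -183.1, 66.8]
tcp_rot: [179.9, 0.0, 69.9]
ft_force: [-8.4, 2.3, 17.6]
finger_gap: 17.4
[ 447.54209786 -183.0572303    66.7774798 ] [-8.37093937  2.25246244 17.62326302] [ 0.45287407  1.42226881 -0.0033993 ]
```

View pics/o_c2.png

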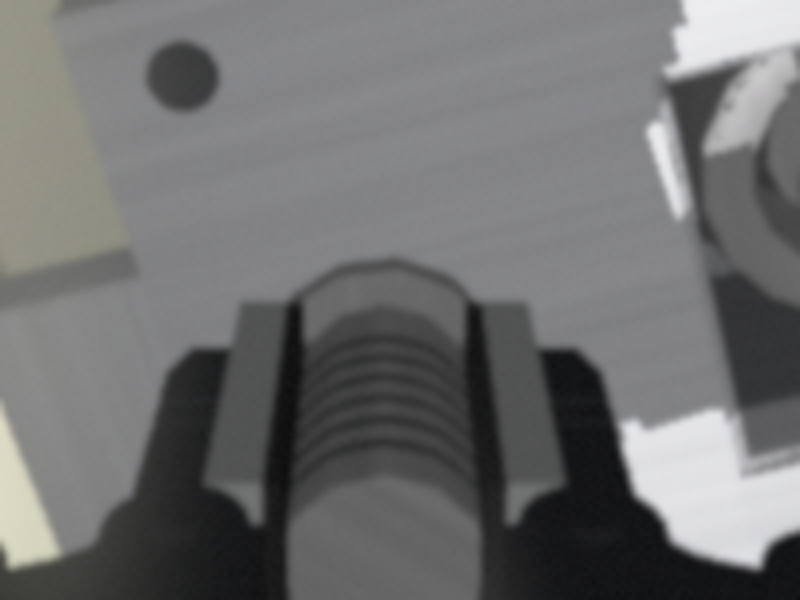

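View pics/o_c1.png

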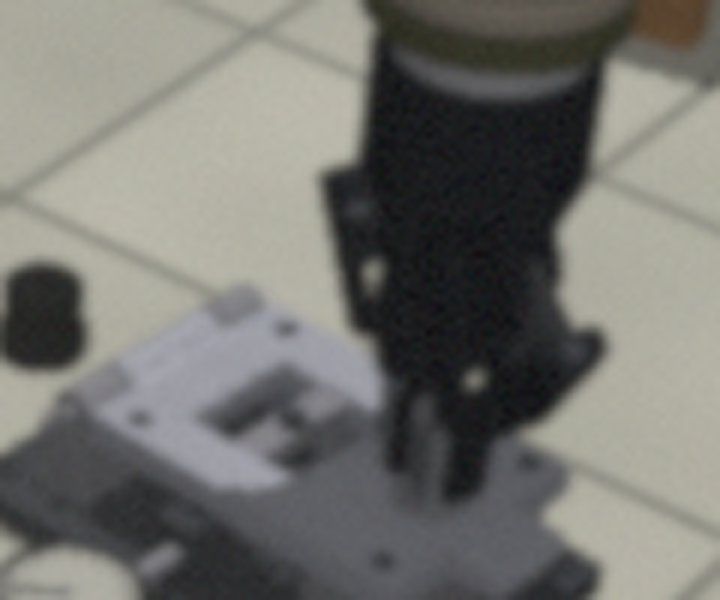

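```bash
python3 -m crank '{"slide":[[0,-0.0008,0.0002],[0,0,0],[0,0,0],[0,0,0]],"twist":[0,0,0,0]}'; python3 -m crank '{"slide":[[0,0,0],[0,0,0],[0,0,0],[0,0,0],[0,0,0]],"twist":[0,0,0,0,0]}'
```

```text
time: 16.4
tool_pos: [447.5, -183.1, 66.8]
tcp_rot: [179.8, 0.0, 69.9]
ft_force: [-4.5, 1.1, 14.7]
finger_gap: 17.5
time: 16.9
tool_pos: [447.5, -183.1, 66.8]
tcp_rot: [179.8, 0.0, 69.9]
ft_force: [-4.5, 2.0, 15.0]
finger_gap: 17.9
```

```bash
python3 -m crank '{"slide":[[0,0,0.0005],[0,0,0],[0,0,0],[0,0,0]],"twist":[0,0,0,0]}'
python3 - <<'E'
from h import *
np.set_printoptions(precision=2,suppress=True)
s=status.sense();print(s["tool_pos"],s["ft_force"])
w=snap("wrist","p_w");a=snap("side","p_s");t=snap("top","p_t")
c=lambda x,y,k,o:((x+.5)/k-.5+o[0],(y+.5)/k-.5+o[1])
print("leaf screw",tri((w,c(183,77,4,(220,220))),(a,c(382,560,6,(340,100)))))
# same spot before pressing, from earlier views
print("before",tri((load("n_w1"),c(159,45,5,(240,220))),(load("m_s"),c(323,547,6,(350,100)))))
crop(a,320,120,130,110,6,"p_c1")
E
```

```text
time: 17.3
tool_pos: [447.5, -183.1, 66.8]
tcp_rot: [179.8, 0.0, 69.9]
ft_force: [-7.0, 2.8, 19.5]
finger_gap: 18.1
[ 447.52 -183.07   66.75] [-7.01  2.83 19.53]
leaf screw (array([ 439.45, -143.05,   60.75]), [0.2088506358270858, 0.2088506358271492])
before (array([ 439.76, -143.12,   66.24]), [0.23125871749176308, 0.23125871749165594])
```

View pics/p_s.png

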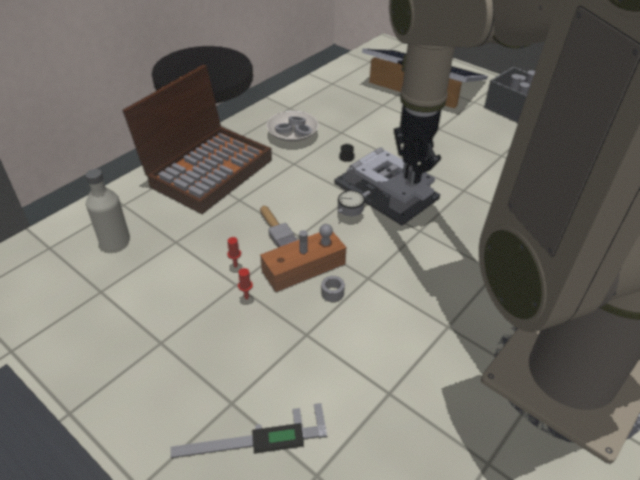

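View pics/p_c1.png

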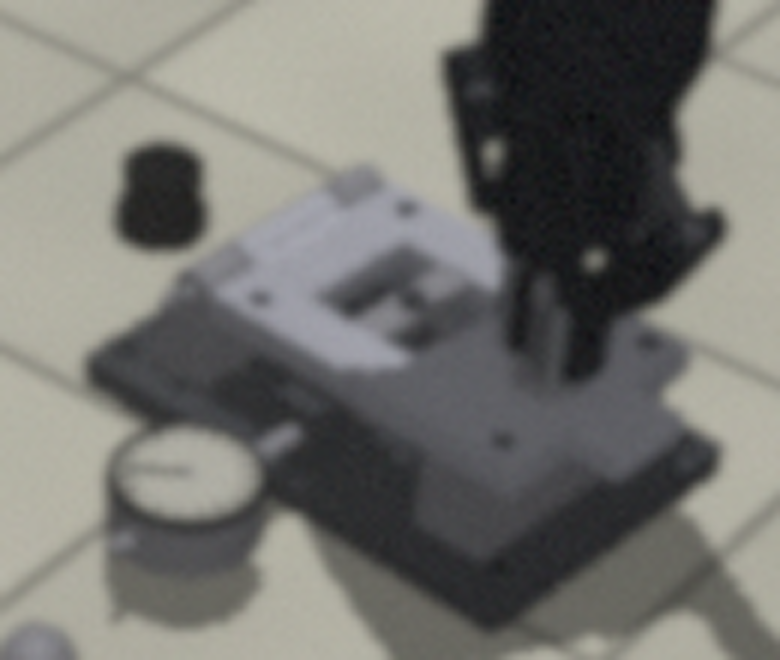

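The leaf lies flat on the block: its screw measures z = 60.8 now against 66.2 before pressing. The pin's collar is on the leaf, and the push is a steady 19.5 N with z stopped at 66.8. The plugs, spare ring, brush, loupe and caliper all sit at the same pixels as at the start. Handing in.

```bash
python3 -c "
from bench import hand_in; print(hand_in())"
```

```text
the job is handed in; nothing more can be done
None
```

The job is handed in with the leaf pressed shut and the collared pin fully home. The run took about 17 s of the 61 s allowed, and no verdict was reported.

**What I did:** I swung the leaf down with the closed fingers, pushing from behind along its arc at about 1 rad/s. I then took the collared steel pin from the left end of the stand. I lined it up with the wrist and side cameras and pushed it through the leaf into the block. I finished still gripping it and pressing down with about 19.5 N.

**Last checks:**
- **Pin height:** The tool stopped hard at z = 66.8 mm, against 66.9 mm expected with the collar seated and the leaf shut.
- **Leaf:** A screw on the leaf's free end measured z = 60.8 mm, down from 66.2 mm before pressing. A shut leaf would read 60 mm.
- **Other objects:** By eye, nothing on the bench had moved in the side view. I did not measure the sample ring, which is only partly visible through the leaf's window.

**What disagreed:**
- **Wrist camera:** Its readings were off by nearly 2 mm along the jaw direction compared with the fixed cameras, so I aligned the pin by comparing tip and hole within the same picture.
- **Side force:** About 7 N still acts on the gripped pin. I eased it from 12 N to 4.5 N, but it rose again with the final press.

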